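# Stop the plate stirrer and gather the stir bars in the tray's lip corner

## Task

Stop the plate stirrer: press the sprung knob on its control box down, turn it clockwise as far as it goes and let it spring back up. Then lift the tray off the plate by its handle and tilt it towards the corner with the pouring lip until all three stir bars have slid together into that corner. Finish while still holding the tray up in the air, tilted and still, with the bars gathered in that corner, and leave the other things on the bench undisturbed.

Things in the scene. Friction and masses are not known exactly. Their poses are not given: they have to be found in the camera images.
- control: The stirrer's fixed control box, white plastic, 130 (x) x 100 (y) x 48 high, standing on the bench. Origin at the centre of its underside, z up. The sprung stop knob rises from the middle of its top; the box's yaw is up to 0.6 rad either way.
- knob_grip (a point): Point on the stop knob's axis, 80 above the bench at rest; turns and sinks with the knob. The knob: a grey disc, 50 diameter, top 16 below this point, underside 8 above the box; on it a black bar grip 42 long (this frame's x) x 12 thick (y) x 26 high, top 10 above this point. z up. At the start x lies within 0.12 rad of the box's x. Grip across the 12 mm.
- knob_press (a joint): How far the knob is pressed straight down, in m: 0 up, 0.006 fully down. The spring pushes back with 3 N at the top and 8 N fully down, and always lifts the knob again unless it was let go half turned.
- knob_turn (a joint): Turn of the knob in rad, positive clockwise seen from above: 0 running, 1.35 stopped (end stop). Unless it is pressed at least 4 mm an inner pin blocks it at about 0.3; let go beyond 1.15 it springs up and is latched there. About 0.05 N m turns it; it stays where it is left. Starts at 0 to 0.12.
- plate: Fixed flat magnetic plate stirrer, white with a steel top, 170 x 170 x 32 high, standing on the bench; the tray stands on it. Origin at the centre of its underside, z up.
- tray: Loose grey plastic tray with a steel bridge handle, 0.18 to 0.29 kg. 150 (x) x 120 (y), walls 45 high and 4 thick, floor 4 thick, inside 142 x 112. Origin at the centre of its underside, z up. A pouring lip sticks out of the rim at its +x +y corner only, about 20 beyond the corner. It starts on the plate.
- handle (a point): Middle of the tray's handle bar, 92 above the tray's underside, axes as the tray. The bar runs along the tray's x, straight across the middle, 12 thick (y) x 16 high (z), free for 146 of its length, its underside 84 above the tray's underside; take it from above with the gripper closing along the tray's y.
- lip_corner (a point): Inside corner of the tray's floor under the pouring lip, at (71, 56, 4) in the tray's frame, axes as the tray.
- bar1: White slippery PTFE stir bar, a rod with round ends, 24 long x 10 diameter, 12 g, lying loose on the tray's floor. Origin on its surface 5 from its axis at mid-length, x along the rod. Friction on the tray about 0.1; it slides readily at 25 to 35 degrees of tilt and can roll.
- bar2: White slippery PTFE stir bar, a rod with round ends, 24 long x 10 diameter, 12 g, lying loose on the tray's floor. Origin on its surface 5 from its axis at mid-length, x along the rod. Friction on the tray about 0.1; it slides readily at 25 to 35 degrees of tilt and can roll.
- bar3: White slippery PTFE stir bar, a rod with round ends, 24 long x 10 diameter, 12 g, lying loose on the tray's floor. Origin on its surface 5 from its axis at mid-length, x along the rod. Friction on the tray about 0.1; it slides readily at 25 to 35 degrees of tilt and can roll.
- small_beaker: Small empty glass beaker, 42 wide, 50 high, standing by; not to be disturbed. Origin at the centre of its underside.
- vial: Amber vial, 22 diameter, 45 high, standing by; not to be disturbed. Origin at the centre of its underside.
- big_beaker: Empty glass beaker, 84 wide, 100 high, standing by; not to be disturbed. Origin at the centre of its underside.
- jar: Closed glass jar, 100 diameter, 130 high, standing by; not to be disturbed. Origin at the centre of its underside.
- mouse: Black computer mouse, 100 x 60 x 35 high, standing by; not to be disturbed. Origin at the centre of its underside.
- pan_lid: Round steel lid, 124 diameter, 48 high with its button, standing by; not to be disturbed. Origin at the centre of its underside.
- spatula: Lab spatula lying flat, 170 long, standing by; not to be disturbed. Origin at the centre of its underside.
Mind the look-alikes: they are no part of the job. Leave any purple look-alike of the tray alone.

How it is judged:
By the outcome, as a careful person would: the job done as asked, in the order asked, and still so for the second after the job is handed in, while the arm keeps its last pose, push and grip.
It also fails if it takes over 61 s, if anything falls off the work surface, if the arm or the gripper's body presses on something with over 40 N, if the wrist force passes 120 N, or if a joint passes its speed limit or range.

## Robot

A 6-joint arm with a two-finger parallel gripper is mounted at the origin on the work surface. World frame = base frame: x ahead of the robot, y to its left, z up, the work surface at z = 0. Lengths are in mm, angles in rad, forces in N, time in s.
With the tool pointing down it reaches from about 250 to 775 mm from the base axis. Payload 4 kg.
Tool frame: the origin (TCP) lies at the very end of the fingers, on their centre line; the grasp point (between the pads) lies ctrl.pinch_z behind it (ctrl.pinch_z is the distance from the TCP to the grasp point, in mm); z points along the fingers, y is the line along which they close (so a half turn about z gives the same grasp; the last joint's range is limited). The gripper opens to 94 mm and grips with 3 to 60 N. Pads are 16 mm wide; open, the fingers measure 119 mm over their backs; the gripper's body (75 mm by 177 mm) begins 78 mm behind the grasp point.
Start: joints at [-1.221, 0.087, 1.371, -0, 1.684, -0.103], TCP at [240.617, -494.594, 205.506] pointing down, gripper open.
Joint ranges: [-3.1, 3.1], [-0.76, 2.03], [0.27, 2.55], [-1.08, 4.22], [0.17, 2.65], [-2.57, 2.57]. Speed limits (rad/s): [2.79, 2.79, 3.14, 3.14, 3.14, 3.14].

## Interface

Orientations are given as a rotation vector (axis times angle).
In Python, from cell import ctrl, optics gives the robot as it stands.
- The arm moves only by the tool carry_out, never from a script. Its argument "plan" is a list of rows, each a list of 3 entries, a list of its own where there are three numbers: the shift along the tool's x, y, z in parts of the range, where 1.0 means 0.5 m, then the turn, a rotation vector about the tool's x, y, z in fractions of the full range, 1 being 180 degrees, then the closure, from -1 (fully open) to 1 (shut). A call has 1 to 8 rows; each row is the pose to reach, as a shift and turn from the pose commanded when the call began, along the tool's axes at that moment; what a row does not reach only later rows make up. A row lasts 1/10 s, in which the tool goes at most 50 mm and 8.59 degrees, less where a joint would pass 70% of its speed; a pose out of reach is approached as far as the arm can. A shift or turn number past 1, either way, is cut back to 1. A call with a gripper value outside its range is refused whole. The fingers move at their own pace and stop on an object; the grip force is fixed at half the most. Time passes only in rows, so rows that repeat a pose let the fingers close. It gives the time, the measured TCP pose, the force, the opening and the grip force at its end, in the units of the state.
- ctrl.get_state(): the state, without advancing time (a new reading comes with each control period).
- optics.camera(name): name is "scene" or "side" or "wrist"; returns the picture (480x640x3 uint8, blue, green, red); there is no depth.
- optics.camera_params(name): a dict with "intrinsics" (3x3 intrinsics, pixels), "k1" (the pictures are not rectified: a ray, as slopes to the right and down, at radius r is drawn at 1 + k1 r^2 times it, then the intrinsics apply), "rvec" (rotation vector, rad) and "tvec" (3), from world to camera coordinates, as OpenCV has them; the wrist camera has in their place "hand_eye" (4x4, takes a point from camera to tool coordinates, whose origin is the TCP and whose axes are the flange's). Camera axes: x right, y down, z forward; pixel columns grow to the right and rows downward; lengths in mm; the calibration is good to about 2 mm. A picture is of the moment at which its call begins: read the wrist's pose just before it. camera_params takes no time and is no camera call.
- ctrl.job_done(): hands the job in; it is judged then, once.
The state is a dict: "time_s": time; "joint_positions": joint angles; "qd": joint speeds; "joint_torque": joint torques, N m; "eef_pos": TCP position; "ee_rot": TCP orientation; "ft_force": force on the tool from outside, world axes, zero at the start; "ft_torque": the same for the moment, N m; "finger_gap": opening from 0.0 (shut) to 1.0 (fully open); "grip_force": force on a finger pad.
Only numpy, scipy, OpenCV 4.12 (cv2) and the standard library are available. Lean on these libraries where they do the work, as an engineer would, in place of code of your own. Each camera call takes 0.05 s, during which the arm holds its last target. There are 200 camera calls.

## Working session

There is one attempt and no reset: what is moved stays moved. The work goes in short steps, Python scripts to look and compute and a tool call to move; the robot and the scene stay as the last step left them, time stands still between calls to the robot, and variables do not carry over. Pictures are saved under pics/ and viewed, at most 10 in all, crops included, and the job is handed in when it is done.

Besides the shell and the picture viewer there is one more tool, called as name([rows], argument=value, ...), one row to a line, values as JSON. carry_out: Moves the arm, as the interface text tells. Its arguments: {"type":"object","properties":{"plan":{"type":"array"}},"required":["plan"]}

```bash
ls; mkdir -p pics; python3 - <<'E'
from cell import ctrl, optics
import cv2
for n in ("scene","side"):
    cv2.imwrite(f"pics/{n}0.png",optics.camera(n)); print(n,optics.camera_params(n))
print(optics.camera_params("wrist"))
print(ctrl.get_state(), ctrl.pinch_z)
E
```

```text
pics
scene {'intrinsics': array([[462.97739636,   0.        , 323.73883537],
       [  0.        , 462.97739636, 237.54573766],
       [  0.        ,   0.        ,   1.        ]]), 'k1': 0.029902193598697394, 'rvec': array([ 1.57542011,  1.79518151, -0.85176421]), 'tvec': array([  51.62643945, -267.01099992, 1528.06975905])}
side {'intrinsics': array([[513.84670673,   0.        , 326.97613061],
       [  0.        , 513.84670673, 242.51543875],
       [  0.        ,   0.        ,   1.        ]]), 'k1': 0.032301420417917705, 'rvec': array([ 0.54380095, -2.69346155,  1.17412587]), 'tvec': array([523.87838072, 233.10762973, 989.71966755])}
{'intrinsics': array([[343.90216568,   0.        , 315.83749907],
       [  0.        , 343.90216568, 238.46135874],
       [  0.        ,   0.        ,   1.        ]]), 'k1': -0.014182257338994825, 'hand_eye': array([[-7.07360305e-05, -9.69406476e-01, -2.45460954e-01,
         7.11485661e+01],
       [ 9.99999995e-01, -4.97824462e-05, -9.15689602e-05,
         4.67839883e-01],
       [ 7.65478963e-05, -2.45460959e-01,  9.69406474e-01,
        -1.79823993e+02],
       [ 0.00000000e+00,  0.00000000e+00,  0.00000000e+00,
         1.00000000e+00]])}
{'time_s': 0.1, 'joint_positions': array([-1.22105735e+00,  8.78943269e-02,  1.37208373e+00, -3.66260749e-05,
        1.68359038e+00, -1.03120294e-01]), 'qd': array([ 0.00075568, -0.0022358 , -0.00354467,  0.00088385, -0.00091885,
        0.00137667]), 'joint_torque': array([ 2.61542620e-03, -3.41250694e+01, -3.03301907e+01,  7.20329373e-02,
        3.03868472e-02, -8.99103998e-05]), 'eef_pos': array([ 240.45265293, -494.11251565,  204.42382067]), 'ee_rot': array([-3.05949588e+00, -7.04841263e-01,  4.38193445e-04]), 'ft_force': array([ 1.08755153, -0.1561135 , -0.59787058]), 'ft_torque': array([-0.02338785,  0.01237789,  0.04437078]), 'grip_force': 0.0, 'finger_gap': 1.0006522977238235} 18.8
```

View pics/scene0.png

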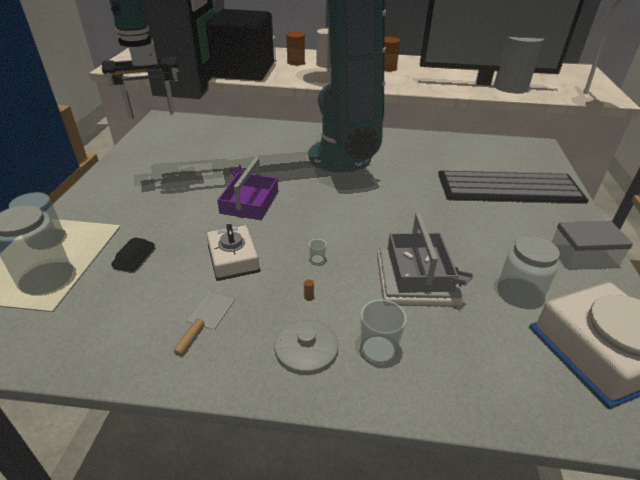

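View pics/side0.png

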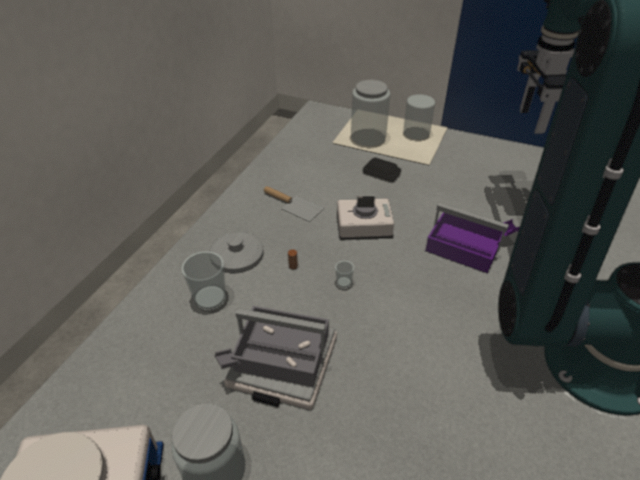

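The scene view shows the white control box with its knob at (231,238), and the grey tray on its plate at (425,260) with the lip at (463,275). The side view shows the knob at (365,207) and the tray at (280,345).
Look-alikes: the purple tray at scene (248,190) and the big white device with a dial at (610,325), neither of which I want. I choose the grey tray with the handle and lip at (425,260) and the small box with the black grip bar at (231,238). Next is a close crop of both to check.

```bash
python3 - <<'E'
import cv2,numpy as np
s=cv2.imread("pics/scene0.png");d=cv2.imread("pics/side0.png")
def c(i,x,y,w,h):return cv2.resize(i[y:y+h,x:x+w],(400,300),interpolation=cv2.INTER_CUBIC)
# scales 4 ,5 
m=np.vstack([np.hstack([c(s,375,208,100,75+25)if 0 else c(s,372,208,108,81+0),c(s,195,215,80,60)]),np.hstack([c(d,210,295,140,105),c(d,325,185,80,60)])])
cv2.imwrite("pics/crop1.png",m)
E
```

```text
(no output)
```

View pics/crop1.png

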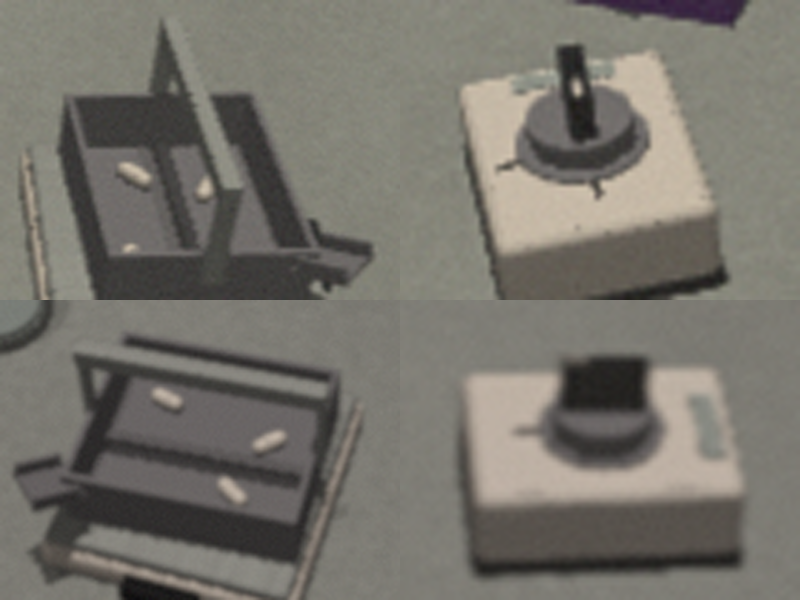

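```bash
cat > h.py <<'E'
import numpy as np,cv2
from scipy.optimize import least_squares
from scipy.spatial.transform import Rotation as R
from cell import ctrl,optics
def cam(n,st=None):
    p=optics.camera_params(n)
    if n!="wrist": rv,tv=p["rvec"],p["tvec"]
    else:
        T=np.eye(4);T[:3,:3]=R.from_rotvec(st["ee_rot"]).as_matrix();T[:3,3]=st["eef_pos"]
        M=np.linalg.inv(T@p["hand_eye"]);rv,tv=R.from_matrix(M[:3,:3]).as_rotvec(),M[:3,3]
    return rv,tv,p["intrinsics"],np.array([p["k1"],0,0,0.])
def proj(c,P): return cv2.projectPoints(np.array(P,float).reshape(-1,1,3),*c)[0][:,0]
def place(q,P,z): 
    c,s=np.cos(q[2]),np.sin(q[2]);P=np.array(P,float)
    return np.c_[q[0]+c*P[:,0]-s*P[:,1],q[1]+s*P[:,0]+c*P[:,1],P[:,2]+z]
def fit(obs,z,q0):  # obs: list (cam,P,uv)
    f=lambda q:np.concatenate([(proj(c,place(q,P,z))-uv).ravel() for c,P,uv in obs])
    r=least_squares(f,q0,loss="soft_l1");return r.x,np.round(f(r.x).reshape(-1,2),1)
def todo(st,pos,rot):  # tool-frame shift (m), turn (deg)
    A=R.from_rotvec(st["ee_rot"]);return np.round(A.inv().apply(np.array(pos)-st["eef_pos"])/1000,4),np.round((A.inv()*rot).as_rotvec(degrees=True),2)
E
python3 - <<'E'
from h import *
S,D=cam("scene"),cam("side")
a=lambda L,k,o:np.array(L)/k+o
ts=a([[65,97],[252,95],[318,250],[167,18],[233,185]],400/108,[372,208])
td=a([[127,38],[75,180],[297,225],[75,50],[338,77]],400/140,[210,295])
Pr={'--':[-75,-60,45],'-+':[-75,60,45],'++':[75,60,45],'+-':[75,-60,45]}
Ps=[Pr['--'],Pr['-+'],Pr['++'],[-75,0,100],[75,0,100]]
Pd=[Pr['+-'],Pr['++'],Pr['-+'],[75,0,100],[-75,0,100]]
print("tray",*fit([(S,Ps,ts),(D,Pd,td)],32,[500,200,0.]))
bs=a([[60,88],[258,52],[315,210],[100,255]],5,[195,215])
bd=a([[62,75],[318,70],[342,197],[78,203]],5,[325,185])
B=[[-65,-50,48],[-65,50,48],[65,50,48],[65,-50,48]]
Bd=[B[3],B[0],B[1],B[2]]
print("box",*fit([(S,B,bs),(D,Bd,bd)],0,[500,-200,0.]))
E
```

```text
tray [5.58772236e+02 2.31766325e+02 1.89753350e-01] [[-0.6 -1.1]
 [-0.4 -1.8]
 [ 1.  -0.1]
 [ 0.8  0.3]
 [ 0.2 -1.8]
 [-1.1 -2.1]
 [-4.  -0.1]
 [ 1.6 -0.5]
 [ 3.8 -0.8]
 [-5.4  3.9]]
box [ 5.53559190e+02 -2.01942995e+02  4.46566425e-01] [[-0.4 -1.2]
 [ 1.3 -1.2]
 [ 1.4 -0.1]
 [-0.4 -0.3]
 [-0.8 -0.8]
 [-0.2 -1.2]
 [ 0.8 -0.5]
 [-1.3 -0.1]]
```

The crops confirm the choice: top left is the grey tray with the lip at its near right corner, three white bars and the bridge handle; top right is the small control box with the black bar on a grey disc. The first move goes above the knob.

```bash
cat >> h.py <<'E'
def down(yx): return R.from_euler("z",yx)*R.from_rotvec([np.pi,0,0])
E
python3 - <<'E'
from h import *
st=ctrl.get_state()
print(todo(st,[553.6,-202,170],down(.4466)))
E
```

```text
(array([ 0.4094, -0.1256,  0.0347]), array([-0.11, -0.01,  0.36]))
```

The rows are not in the units I measure in: shifts go in shares of 0.5 m and turns go in shares of 180 degrees. I convert before sending: 0.39 m / 0.5 = 0.78, 0.35 m / 0.5 = 0.7, 0.36 degrees / 180 = 0.002.

carry_out([
  [[0.1,-0.03,0],[0,0,0],-1],
  [[0.2,-0.06,0],[0,0,0],-1],
  [[0.3,-0.092,0],[0,0,0],-1],
  [[0.4,-0.122,0],[0,0,0],-1],
  [[0.5,-0.154,0],[0,0,0],-1],
  [[0.6,-0.184,0],[0,0,0.002],-1],
  [[0.7,-0.214,0.04],[0,0,0.002],-1],
  [[0.78,-0.24,0.06],[0,0,0.002],-1],
])

```text
time_s: 0.9
eef_pos: [531.5, -222.6, 178.0]
ee_rot: [3.063, 0.696, 0.0]
ft_force: [0.8, -0.2, 0.3]
finger_gap: 1.001
grip_force: 0.0
```

In the tool's units: 0.02 m / 0.5 = 0.04, -0.006 m / 0.5 = -0.012.

carry_out([
  [[0.04,-0.012,0.01],[0,0,0],-1],
  [[0.04,-0.012,0.01],[0,0,0],-1],
  [[0.04,-0.012,0.01],[0,0,0],-1],
  [[0.04,-0.012,0.01],[0,0,0],-1],
])

```text
time_s: 1.3
eef_pos: [545.1, -211.2, 173.9]
ee_rot: [3.063, 0.693, -0.0]
ft_force: [-0.4, -0.5, -0.5]
finger_gap: 0.999
grip_force: 0.0
```

```bash
python3 - <<'E'
from h import *
st=ctrl.get_state()
im=optics.camera("wrist");cv2.imwrite("pics/w1.png",im)
print(st["eef_pos"],st["ee_rot"],st["joint_positions"],st["ft_force"],st["time_s"])
c=cam("wrist",st)
print(proj(c,place([553.6,-202,.4466],[[-21,0,90],[21,0,90],[-65,-50,48],[-65,50,48],[65,50,48],[65,-50,48]],0)).round())
E
```

```text
[ 545.10770505 -211.22591853  173.92098962] [ 3.06332743e+00  6.93229593e-01 -7.45216284e-05] [-4.66255968e-01  1.71791533e-01  1.33877923e+00 -6.53393767e-04
  1.63054635e+00  6.59399147e-01] [-0.41050218 -0.5421224  -0.47927451] 1.3
[[309. 255.]
 [309. 203.]
 [363. 286.]
 [258. 287.]
 [251. 145.]
 [368. 145.]]
```

View pics/w1.png

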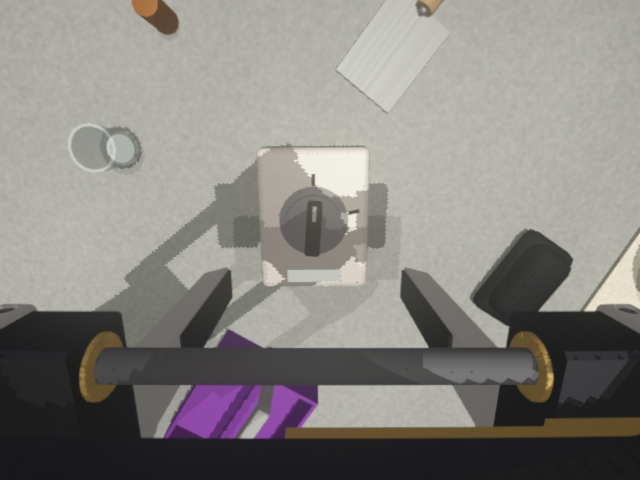

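The wrist view shows the box with corners at about (260,148), (368,147), (367,286) and (264,285). The black bar runs from (315,201) to (313,256).

```bash
python3 - <<'E'
from h import *
st=ctrl.get_state(); c=cam("wrist",st)
im=cv2.imread("pics/w1.png")
# dark bar segmentation in crop
g=cv2.cvtColor(im,cv2.COLOR_BGR2GRAY)[190:262,295:335]
m=(g<45).astype(np.uint8); n,l,s,cc=cv2.connectedComponentsWithStats(m); k=1+s[1:,4].argmax()
y,x=np.where(l==k); r=cv2.minAreaRect(np.c_[x,y].astype(np.float32)); print(s[k],r[0][0]+295,r[0][1]+190,r[1:])
print("box",*fit([(c,[[-65,-50,48],[-65,50,48],[65,50,48],[65,-50,48]],np.array([[367,287],[262,287],[258,146],[369,146]]))],0,[553,-202,.44]))
print("bar",*fit([(c,[[-21,0,90],[21,0,90]],np.array([[313.5,256],[315.5,201]]))],0,[553,-202,.44]))
E
```

```text
Traceback (most recent call last):
ValueError: attempt to get argmax of an empty sequence
```

```bash
python3 - <<'E'
from h import *
st=ctrl.get_state(); c=cam("wrist",st)
im=cv2.imread("pics/w1.png")
g=cv2.cvtColor(im,cv2.COLOR_BGR2GRAY)[190:262,295:335]
print(g.min()); 
for y in (8,20,30,40,50,60,64,66,68): print(y+190,g[y,8:34])
print(g[5:16,20],g[60:72,18])
print("box",*fit([(c,[[-65,-50,48],[-65,50,48],[65,50,48],[65,-50,48]],np.array([[367,287],[262,287],[258,146],[369,146]]))],0,[553,-202,.44]))
print("bar",*fit([(c,[[-21,0,90],[21,0,90]],np.array([[313.5,256],[315.5,201]]))],0,[553,-202,.44]))
E
```

```text
64
198 [119 121 122 123 123 124 123 124 124 124 124 124 124 124 125 126 125 126
 125 125 124 123 118 114 120 125]
210 [118 111 111 102  86  80  81  81  88 129 159 167 153 120  92  84  85  83
  86 110 121 121 122 122 122 122]
220 [ 98  98  96  83  74  74  73  74  87 121 136 137 125  96  78  76  76  78
  87  98 101 102 104 113 117 119]
230 [ 97  96  86  72  70  69  69  69  70  71  72  72  71  71  71  72  72  76
  91  98  98  99  99  99 100 100]
240 [96 94 78 68 67 67 67 68 67 68 69 68 69 69 68 69 71 88 96 97 97 98 98 97
 98 98]
250 [ 94  83  70  65  66  65  66  66  66  67  67  67  66  67  66  67  78  90
  96  96  96  97  96  97 100 103]
254 [132 114  83  69  66  66  67  66  66  67  67  67  67  67  68  72 104 125
 133 134 135 135 136 135 135 136]
256 [135 135 132 121 115 115 114 106 101 100  93  90  88  90  99 122 133 136
 135 135 135 136 136 136 136 135]
258 [135 135 135 135 135 134 136 135 135 135 135 135 136 135 136 136 135 136
 136 136 135 136 135 135 136 135]
[110 123 125 124 124 117  88  83  83  83  88] [ 67  66  66  66  67  69  93 131 135 135 134 136]
box [ 5.54548066e+02 -2.06010370e+02  4.45381340e-01] [[-0.   0.1]
 [-0.   0.2]
 [-1.9 -0.1]
 [ 3.3 -0.1]]
bar [ 5.55820850e+02 -2.05683232e+02  4.07318035e-01] [[ 0.  -1.6]
 [-0.   1.3]]
```

```bash
python3 - <<'E'
from h import *
st=ctrl.get_state(); print(st["eef_pos"]); print(todo(st,[555,-205.8,67.5],down(.395)))
E
```

```text
[ 545.09296837 -211.39020739  174.14266835]
(array([ 0.0113, -0.0009,  0.1066]), array([ 0.06, -0.01,  2.85]))
```

In the tool's units: 0.1 m / 0.5 = 0.2, 0.09 m / 0.5 = 0.18, 2.8 degrees / 180 = 0.0156.

carry_out([
  [[0.022,-0.002,0.04],[0,0,0.0156],-1],
  [[0.022,-0.002,0.1],[0,0,0.0156],-1],
  [[0.022,-0.002,0.14],[0,0,0.0156],-1],
  [[0.022,-0.002,0.16],[0,0,0.0156],-1],
  [[0.022,-0.002,0.18],[0,0,0.0156],-1],
  [[0.022,-0.002,0.2],[0,0,0.0156],-1],
  [[0.022,-0.002,0.2],[0,0,0.0156],-1],
])

```text
time_s: 2.05
eef_pos: [554.6, -204.6, 72.6]
ee_rot: [-3.079, -0.62, 0.002]
ft_force: [-0.0, 0.6, -0.2]
finger_gap: 1.001
grip_force: 0.0
```

```bash
python3 - <<'E'
from h import *
st=ctrl.get_state(); print(st["eef_pos"],st["ft_force"]); print(todo(st,[555,-205.8,67.5],down(.395)))
E
```

```text
[ 554.56905201 -204.55549463   72.59076778] [-0.04941187  0.58545508 -0.18643636]
(array([-0.0001,  0.0013,  0.0051]), array([-0.06,  0.06,  0.12]))
```

In the tool's units: 0.004 m / 0.5 = 0.008, 0.001 m / 0.5 = 0.002.

carry_out([
  [[0,0.002,0.008],[0,0,0],-1],
  [[0,0.002,0.008],[0,0,0],0.5],
  [[0,0.002,0.008],[0,0,0],0.7],
  [[0,0.002,0.008],[0,0,0],1],
  [[0,0.002,0.008],[0,0,0],1],
  [[0,0.002,0.008],[0,0,0],1],
  [[0,0.002,0.008],[0,0,0],1],
  [[0,0.002,0.008],[0,0,0],1],
])

```text
time_s: 2.85
eef_pos: [555.6, -205.4, 69.6]
ee_rot: [3.08, 0.621, 0.0]
ft_force: [0.2, 0.7, -0.3]
finger_gap: 0.439
grip_force: 0.0
```

carry_out([
  [[0,0,0],[0,0,0],1],
  [[0,0,0],[0,0,0],1],
  [[0,0,0],[0,0,0],1],
  [[0,0,0],[0,0,0],1],
])

```text
time_s: 3.25
eef_pos: [555.1, -204.2, 69.5]
ee_rot: [-3.077, -0.62, 0.001]
ft_force: [-2.6, 4.0, 2.9]
finger_gap: 0.125
grip_force: 30.0
```

In the tool's units: 0.007 m / 0.5 = 0.014, -0.001 m / 0.5 = -0.002.

carry_out([
  [[0,-0.002,0.004],[0,0,0],1],
  [[0,-0.002,0.008],[0,0,0],1],
  [[0,-0.002,0.012],[0,0,0],1],
  [[0,-0.002,0.014],[0,0,0],1],
  [[0,-0.002,0.014],[0,0,0],1],
  [[0,-0.002,0.014],[0,0,0],1],
])

```text
time_s: 3.85
eef_pos: [555.1, -204.2, 63.7]
ee_rot: [-3.079, -0.621, -0.0]
ft_force: [-3.3, 3.2, 7.8]
finger_gap: 0.126
grip_force: 30.0
```

In the tool's units: 0.001 m / 0.5 = 0.002, 52 degrees / 180 = 0.2889.

carry_out([
  [[0,0,0.002],[0,0,0.0222],1],
  [[0,0,0.002],[0,0,0.0667],1],
  [[0,0,0.002],[0,0,0.1111],1],
  [[0,0,0.002],[0,0,0.1556],1],
  [[0,0,0.002],[0,0,0.2],1],
  [[0,0,0.002],[0,0,0.2444],1],
  [[0,0,0.002],[0,0,0.2889],1],
  [[0,0,0.002],[0,0,0.2889],1],
])

```text
time_s: 4.65
eef_pos: [555.0, -205.6, 63.4]
ee_rot: [3.037, -0.796, 0.002]
ft_force: [-4.4, -0.5, 9.0]
finger_gap: 0.124
grip_force: 30.0
```

```bash
python3 - <<'E'
from h import *
st=ctrl.get_state(); print(st["eef_pos"],st["ft_force"],st["ft_torque"],st["joint_positions"]); print(todo(st,[555,-205.8,67.5],down(.395)))
E
```

```text
[ 555.04914568 -205.63350685   63.4078607 ] [-4.38755729 -0.45601015  8.99612677] [ 0.23634643  1.01647946 -0.03955713] [-0.44926343  0.24642951  1.47381475 -0.00221801  1.41989051  1.63434047]
(array([ 0.    ,  0.0002, -0.0041]), array([ 1.500e-01, -3.000e-02, -5.199e+01]))
```

In the tool's units: 24 degrees / 180 = 0.1333.

carry_out([
  [[0,0,0],[0,0,0.0389],1],
  [[0,0,0],[0,0,0.0778],1],
  [[0,0,0],[0,0,0.1056],1],
  [[0,0,0],[0,0,0.1222],1],
  [[0,0,0],[0,0,0.1333],1],
  [[0,0,0],[0,0,0.1333],1],
])

```text
time_s: 5.25
eef_pos: [554.6, -206.1, 63.4]
ee_rot: [2.806, -1.405, 0.002]
ft_force: [-5.7, 0.6, 9.5]
finger_gap: 0.125
grip_force: 30.2
```

```bash
python3 - <<'E'
from h import *
st=ctrl.get_state(); print(st["eef_pos"],st["ft_force"],st["ft_torque"],st["joint_positions"]); print(todo(st,[555,-205.8,67.5],down(.395)))
E
```

```text
[ 554.58457399 -206.14668825   63.39057972] [-5.68663434  0.64985964  9.53870512] [0.09822717 1.1336269  0.41305388] [-0.44956143  0.2463533   1.47394695 -0.00362692  1.42031749  2.05037755]
(array([-0.    , -0.0005, -0.0041]), array([ 2.300e-01, -2.000e-02, -7.584e+01]))
```

In the tool's units: -0.007 m / 0.5 = -0.014, -0.005 m / 0.5 = -0.01, -1 degrees / 180 = -0.0056.

carry_out([
  [[0,0,-0.004],[0,0,0],1],
  [[0,0,-0.01],[0,0,0],1],
  [[0,0,-0.014],[0,0,0],1],
  [[0,0,-0.014],[0,0,-0.0056],0],
  [[0,0,-0.014],[0,0,-0.0056],-1],
  [[0,0,-0.014],[0,0,-0.0056],-1],
  [[0,0,-0.014],[0,0,-0.0056],-1],
  [[0,0,-0.014],[0,0,-0.0056],-1],
])

```text
time_s: 6.05
eef_pos: [555.3, -204.3, 68.1]
ee_rot: [-2.821, 1.382, 0.0]
ft_force: [0.1, 0.1, -0.2]
finger_gap: 0.515
grip_force: 0.0
```

In the tool's units: -0.12 m / 0.5 = -0.24, -0.09 m / 0.5 = -0.18.

carry_out([
  [[0,0,-0.04],[0,0,0],-1],
  [[0,0,-0.1],[0,0,0],-1],
  [[0,0,-0.18],[0,0,0],-1],
  [[0,0,-0.24],[0,0,0],-1],
  [[0,0,-0.24],[0,0,0],-1],
])

```text
time_s: 6.55
eef_pos: [557.9, -205.6, 194.8]
ee_rot: [-2.821, 1.382, -0.018]
ft_force: [0.7, -0.1, -0.1]
finger_gap: 0.94
grip_force: 0.0
```

```bash
python3 - <<'E'
from h import *
st=ctrl.get_state(); im=optics.camera("wrist");cv2.imwrite("pics/w2.png",im[100:340,160:480])
print(st["eef_pos"],st["ee_rot"],st["joint_positions"])
t=[558.8,231.8]; print(todo(st,[*t,205],down(.19)))
E
```

```text
[ 557.93438869 -205.59731867  194.81721992] [-2.82094832  1.3821347  -0.01819015] [-4.48457207e-01  1.79932018e-01  1.28814943e+00  1.13404574e-04
  1.66192912e+00  2.03350709e+00]
(array([-0.345 , -0.2688, -0.0123]), array([ 5.000e-02, -7.000e-01, -6.309e+01]))
```

View pics/w2.png

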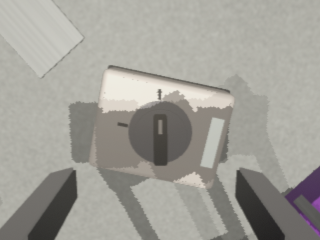

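The wrist view shows the bar at crop (160,138), turned about 75° and aligned with the mark at (160,93), so the knob is at its stop and free. Next, the tray.

In the tool's units: -0.3 m / 0.5 = -0.6, -0.26 m / 0.5 = -0.52, -56 degrees / 180 = -0.3111.

carry_out([
  [[-0.04,-0.032,-0.024],[0,0,-0.0222],-1],
  [[-0.12,-0.094,-0.024],[0,0,-0.0611],-1],
  [[-0.2,-0.156,-0.024],[0,0,-0.1],-1],
  [[-0.28,-0.218,-0.024],[0,0,-0.1389],-1],
  [[-0.36,-0.28,-0.024],[0,0,-0.1778],-1],
  [[-0.44,-0.342,-0.024],[0,0,-0.2222],-1],
  [[-0.52,-0.404,-0.024],[0,0,-0.2667],-1],
  [[-0.6,-0.468,-0.024],[0,0,-0.3111],-1],
])

```text
time_s: 7.4
eef_pos: [554.9, 173.0, 197.9]
ee_rot: [3.139, 0.113, -0.006]
ft_force: [1.0, -0.4, -0.2]
finger_gap: 1.004
grip_force: 0.0
```

```bash
python3 - <<'E'
from h import *
st=ctrl.get_state(); print(st["eef_pos"],st["qd"].round(2));print(todo(st,[558.8,231.8,205],down(.19)))
E
```

```text
[554.92984132 173.01038135 197.91518159] [ 0.86  0.31 -0.35 -0.    0.03 -0.53]
(array([ 0.0081, -0.0584, -0.0071]), array([ 0.02,  0.21, -6.77]))
```

In the tool's units: -0.055 m / 0.5 = -0.11, -0.03 m / 0.5 = -0.06, -6.8 degrees / 180 = -0.0378.

carry_out([
  [[0.008,-0.06,-0.014],[0,0,-0.0194],-1],
  [[0.016,-0.11,-0.014],[0,0,-0.0378],-1],
  [[0.016,-0.11,-0.014],[0,0,-0.0378],-1],
  [[0.016,-0.11,-0.014],[0,0,-0.0378],-1],
  [[0.016,-0.11,-0.014],[0,0,-0.0378],-1],
])

```text
time_s: 7.9
eef_pos: [560.2, 225.3, 206.1]
ee_rot: [3.127, 0.287, -0.004]
ft_force: [0.7, 0.5, 0.1]
finger_gap: 0.996
grip_force: 0.0
```

```bash
python3 - <<'E'
from h import *
st=ctrl.get_state(); im=optics.camera("wrist");cv2.imwrite("pics/w3.png",im)
print(st["eef_pos"],st["ee_rot"],st["qd"].round(2))
c=cam("wrist",st);print(proj(c,place([558.8,231.8,.19],[[-75,0,100],[75,0,100],[75,60,45],[75,-60,45]],32)).round())
E
```

```text
[560.24043692 225.31556818 206.09575884] [ 3.12734946  0.2870372  -0.00359652] [-0.01 -0.01 -0.01  0.    0.   -0.  ]
[[308. 335.]
 [305. 146.]
 [238. 148.]
 [376. 146.]]
```

View pics/w3.png

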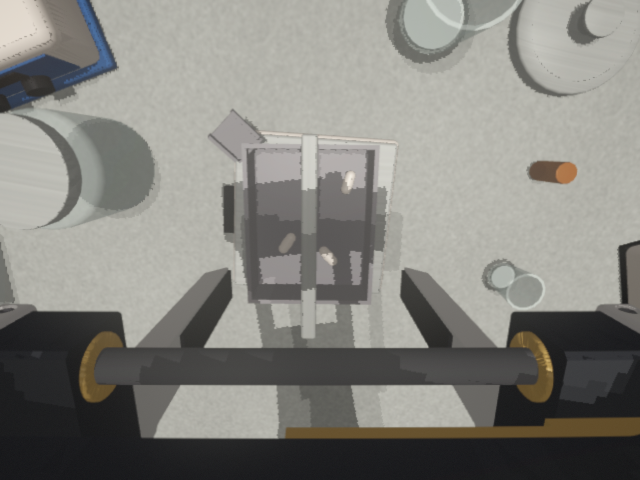

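The wrist view shows the handle top from (310,135) to (309,338), the outer rim corners at about (243,145), (378,145), (371,302) and (244,302), the lip at top left (+x +y), and three bars.

```bash
python3 - <<'E'
from h import *
st=ctrl.get_state(); c=cam("wrist",st)
h=[[79,0,100],[-79,0,100]];hu=np.array([[310,135],[309,338]])
r=[[75,60,45],[75,-60,45],[-75,-60,45],[-75,60,45]];ru=np.array([[243,145],[378,145],[371,302],[244,302]])
print(*fit([(c,h,hu)],32,[558,230,.19]));print(*fit([(c,r,ru)],32,[558,230,.19]))
q,e=fit([(c,h,hu),(c,r,ru)],32,[558,230,.19]);print(q)
print(todo(st,[558.5,228,106],down(.175)))
E
```

```text
[5.62474912e+02 2.30029463e+02 1.73251541e-01] [[-0.   0.9]
 [ 0.  -2.1]]
[5.61797047e+02 2.31104154e+02 1.72395256e-01] [[-2.4 -1.7]
 [ 0.7 -0.3]
 [-0.7  1.9]
 [ 3.3  0.7]]
[5.62069073e+02 2.30334696e+02 1.71477657e-01]
(array([-0.0012, -0.0032,  0.1006]), array([0.04, 0.09, 0.44]))
```

In the tool's units: 0.097 m / 0.5 = 0.194, 0.095 m / 0.5 = 0.19, 0.5 degrees / 180 = 0.0028.

carry_out([
  [[0.006,-0.009,0.04],[0,0,0.0028],-1],
  [[0.006,-0.009,0.1],[0,0,0.0028],-1],
  [[0.006,-0.009,0.14],[0,0,0.0028],-1],
  [[0.006,-0.009,0.17],[0,0,0.0028],-1],
  [[0.006,-0.009,0.19],[0,0,0.0028],-1],
  [[0.006,-0.009,0.194],[0,0,0.0028],-1],
  [[0.006,-0.009,0.194],[0,0,0.0028],-1],
])

```text
time_s: 8.65
eef_pos: [563.1, 231.3, 110.9]
ee_rot: [-3.129, -0.275, -0.001]
ft_force: [0.3, -0.2, 0.2]
finger_gap: 0.997
grip_force: 0.0
```

```bash
python3 - <<'E'
from h import *
st=ctrl.get_state(); print(st["eef_pos"],st["ft_force"]);print(todo(st,[562,230.2,106],down(.173)))
E
```

```text
[563.12300072 231.29216974 110.94565701] [ 0.34812701 -0.15313898  0.22004895]
(array([-0.0013,  0.0009,  0.0049]), array([ 0.  , -0.04,  0.14]))
```

In the tool's units: 0.005 m / 0.5 = 0.01, -0.001 m / 0.5 = -0.002.

carry_out([
  [[-0.002,0.002,0.01],[0,0,0],-1],
  [[-0.002,0.002,0.01],[0,0,0],0.5],
  [[-0.002,0.002,0.01],[0,0,0],0.6],
  [[-0.002,0.002,0.01],[0,0,0],0.6],
  [[-0.002,0.002,0.01],[0,0,0],0.65],
  [[-0.002,0.002,0.01],[0,0,0],0.7],
  [[-0.002,0.002,0.01],[0,0,0],0.75],
  [[-0.002,0.002,0.01],[0,0,0],0.8],
])

```text
time_s: 9.45
eef_pos: [562.0, 230.3, 105.5]
ee_rot: [3.129, 0.276, 0.0]
ft_force: [-0.2, -0.4, -0.7]
finger_gap: 0.44
grip_force: 0.0
```

carry_out([
  [[0,0,0],[0,0,0],1],
  [[0,0,0],[0,0,0],1],
  [[0,0,0],[0,0,0],1],
  [[0,0,0],[0,0,0],1],
  [[0,0,0],[0,0,0],1],
])

```text
time_s: 9.95
eef_pos: [561.9, 230.5, 105.4]
ee_rot: [-3.129, -0.276, 0.0]
ft_force: [-0.1, 1.4, -0.8]
finger_gap: 0.126
grip_force: 30.0
```

In the tool's units: -0.09 m / 0.5 = -0.18, -0.08 m / 0.5 = -0.16.

carry_out([
  [[0,0,-0.006],[0,0,0],1],
  [[0,0,-0.02],[0,0,0],1],
  [[0,0,-0.04],[0,0,0],1],
  [[0,0,-0.07],[0,0,0],1],
  [[0,0,-0.1],[0,0,0],1],
  [[0,0,-0.13],[0,0,0],1],
  [[0,0,-0.16],[0,0,0],1],
  [[0,0,-0.18],[0,0,0],1],
])

```text
time_s: 10.75
eef_pos: [562.6, 230.5, 198.1]
ee_rot: [-3.129, -0.276, -0.005]
ft_force: [0.5, -0.6, -2.2]
finger_gap: 0.12
grip_force: 30.0
```

carry_out([
  [[-0.01,0,-0.03],[0,0,0],1],
  [[-0.03,0,-0.06],[0,0,0],1],
  [[-0.06,0,-0.1],[0,0,0],1],
  [[-0.09,0,-0.14],[0,0,0],1],
  [[-0.12,0,-0.18],[0,0,0],1],
  [[-0.14,0,-0.22],[0,0,0],1],
  [[-0.16,0,-0.24],[0,0,0],1],
  [[-0.16,0,-0.24],[0,0,0],1],
])

```text
time_s: 11.55
eef_pos: [482.4, 216.4, 318.5]
ee_rot: [-3.128, -0.277, -0.007]
ft_force: [0.1, -0.0, -2.5]
finger_gap: 0.122
grip_force: 30.0
```

In the tool's units: -15 degrees / 180 = -0.0833.

carry_out([
  [[0,0,0],[-0.0056,-0.0056,0],1],
  [[0,0,0],[-0.0167,-0.0167,0],1],
  [[0,0,0],[-0.0278,-0.0278,0],1],
  [[0,0,0],[-0.0389,-0.0389,0],1],
  [[0,0,0],[-0.05,-0.05,0],1],
  [[0,0,0],[-0.0611,-0.0611,0],1],
  [[0,0,0],[-0.0722,-0.0722,0],1],
  [[0,0,0],[-0.0833,-0.0833,0],1],
])

```text
time_s: 12.35
eef_pos: [483.6, 216.7, 313.2]
ee_rot: [2.823, 0.25, -0.348]
ft_force: [-0.9, 0.1, -3.1]
finger_gap: 0.129
grip_force: 30.0
```

```bash
python3 - <<'E'
from h import *
st=ctrl.get_state(); A=R.from_rotvec(st["ee_rot"])*R.from_rotvec([np.pi,0,0]).inv()
print("tray x,y axes world z:",A.as_matrix()[2], st["joint_positions"].round(2),st["eef_pos"],st["ft_force"],st["grip_force"])
E
```

```text
tray x,y axes world z: [-0.26054607 -0.25835944  0.93025058] [ 0.44  0.31  0.95 -0.23  2.2   1.72] [483.58017113 216.67124533 313.22085164] [-0.92156562  0.13752639 -3.05861686] 29.997952580451965
```

Both the tray's x and y axes dip, so the direction is right. I'll continue to about 32°.

In the tool's units: -8 degrees / 180 = -0.0444.

carry_out([
  [[0,0,0],[-0.0111,-0.0111,0],1],
  [[0,0,0],[-0.0222,-0.0222,0],1],
  [[0,0,0],[-0.0333,-0.0333,0],1],
  [[0,0,0],[-0.0444,-0.0444,0],1],
  [[0,0,0],[-0.0444,-0.0444,0],1],
  [[0,0,0],[-0.0444,-0.0444,0],1],
  [[0,0,0],[-0.0444,-0.0444,0],1],
  [[0,0,0],[-0.0444,-0.0444,0],1],
])

```text
time_s: 13.15
eef_pos: [483.2, 216.1, 316.1]
ee_rot: [2.653, 0.233, -0.497]
ft_force: [0.3, 0.3, -1.9]
finger_gap: 0.122
grip_force: 30.0
```

carry_out([
  [[0,0,0],[0,0,0],1],
  [[0,0,0],[0,0,0],1],
  [[0,0,0],[0,0,0],1],
  [[0,0,0],[0,0,0],1],
  [[0,0,0],[0,0,0],1],
  [[0,0,0],[0,0,0],1],
  [[0,0,0],[0,0,0],1],
  [[0,0,0],[0,0,0],1],
])

```text
time_s: 13.95
eef_pos: [483.2, 216.4, 315.4]
ee_rot: [2.652, 0.234, -0.499]
ft_force: [0.4, -0.0, -2.1]
finger_gap: 0.13
grip_force: 30.0
```

```bash
python3 - <<'E'
from h import *
st=ctrl.get_state(); A=R.from_rotvec(st["ee_rot"])*R.from_rotvec([np.pi,0,0]).inv()
print("tray x,y axes world z:",A.as_matrix()[2], st["joint_positions"].round(2),st["eef_pos"],st["qd"].round(3))
W=optics.camera("wrist");S=optics.camera("scene");D=optics.camera("side")
for n,i in zip("WSD",(W,S,D)):cv2.imwrite(f"pics/t_{n}.png",i)
P=st["eef_pos"]+A.apply([[71,56,4-92+18.8]]);
us,ud,uw=[proj(cam(n,st),P)[0].round() for n in("scene","side","wrist")];print(us,ud,uw)
def cr(i,u,w=100,h=75):
    x=int(np.clip(u[0]-w//2,0,640-w));y=int(np.clip(u[1]-h//2,0,480-h));print(x,y);return cv2.resize(i[y:y+h,x:x+w],(400,300),interpolation=cv2.INTER_CUBIC)
cv2.imwrite("pics/t1.png",np.vstack([np.hstack([cr(W,uw,300,225),cr(S,us)]),np.hstack([cr(D,ud,140,105),cr(D,[365,207])])]))
E
```

```text
tray x,y axes world z: [-0.38026231 -0.38029698  0.8430746 ] [ 0.48  0.43  0.84 -0.36  2.35  1.68] [483.20157863 216.36511945 315.4258294 ] [ 0.001 -0.001  0.001 -0.     0.     0.001]
[435. 192.] [300. 302.] [235. 152.]
85 40
385 155
230 250
315 170
```

View pics/t1.png

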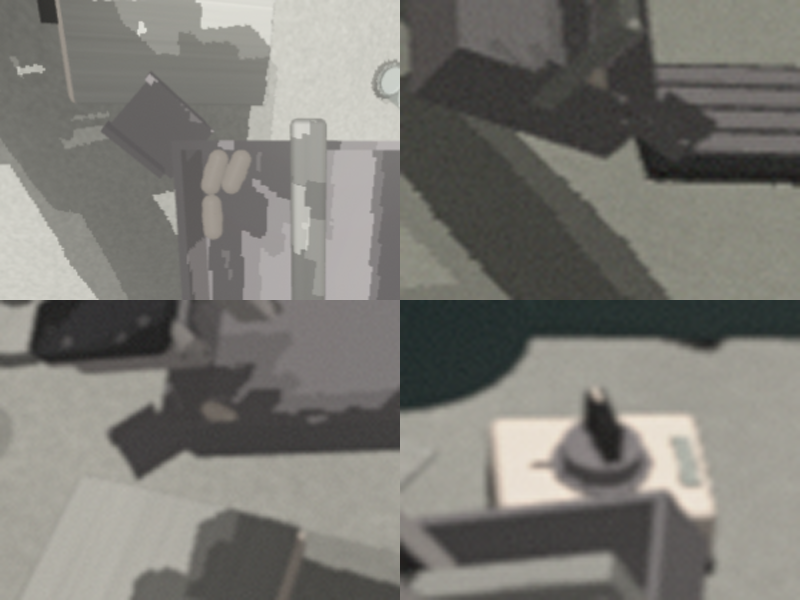

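The top-left wrist crop shows all three bars together in the lip corner, at (214,172), (237,172) and (212,217). The knob (bottom right) is turned and up. I'll measure how far the bars are from the corner.

```bash
python3 - <<'E'
from h import *
st=ctrl.get_state(); A=R.from_rotvec(st["ee_rot"])*R.from_rotvec([np.pi,0,0]).inv()
c=cam("wrist",st)
for u in ([214,172],[237,172],[212,217],[184,150]):
    uv=np.array(u)*.75+[85,40]
    f=lambda p:(proj(c,[st["eef_pos"]+A.apply([p[0],p[1],9-92+18.8])])[0]-uv)
    print(least_squares(f,[40,30]).x.round(1))
E
```

```text
[59.2 48.4]
[59.2 36.4]
[35.6 50.7]
[70.4 63.4]
```

```bash
python3 -c "
from cell import ctrl
print(ctrl.job_done())"
```

```text
the job is handed in; nothing more can be done
None
```

The job is handed in: the knob is at its stop and sprung back up, and the tray is held still in the air at about 32° towards the lip corner. All three stir bars are touching in that corner, their centres about 14, 23 and 36 mm from it, and nothing else on the bench was touched as far as the forces and pictures show.

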